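# Set the worn rolling mill and feed the bar

## Task

Lower the mill's upper roll by exactly one full turn of its screw, clockwise on the handwheel's handle: the drive has a lot of lost motion, so first take that up by feel and count the turn only from where the wheel starts to pull, without going past it or turning the roll back up. Then let go of the handle and slide the brass bar along the feed table until its end gently butts against the upper roll; leave it lying there and disturb nothing else on the bench.

Things in the scene. Friction and masses are not known exactly. Their poses are not given: they have to be found in the camera images.
- mill: Small blue bench rolling mill bolted to the bench; frame 150 x 170 mm, head top 182 mm high, two steel rolls 50 mm thick, 7 mm apart at the start. Origin on the bench plane, on the handwheel's vertical axis, which is also right above the nip line of the rolls. x is the feed direction, from the feed table into the rolls; y lies along the rolls; z up.
- feed_table (a point): Middle of the steel feed table in front of the rolls: 200 mm long, 80 mm wide, surface 70.5 mm above the bench, at x -228 to -28 mm in the mill's frame (this point at -128). Two dark guide strips on it, inner faces 27 mm apart, 6 mm wide, 5 mm high, from x -115 to -35 mm.
- handwheel: Black level handwheel on top of the mill, 114 mm over the rim, rim bar 14 mm thick, its top 221 mm above the bench. Origin on its turning axis 200 mm above the bench, z up; it does not rise or sink. Clockwise from above lowers the roll, 0.3 mm per full turn of its fine screw. Its worn drive slips freely relative to the screw by up to 3.2 rad, with under 1 N at the handle.
- screw_axis (a point): Top of the mill head on the screw's axis, 182 mm high. At the start 0.5 to 3.2 rad of the wheel's lost motion must still be taken up clockwise; it differs each time, unseen. After that the screw turns with the wheel and resists with a steady 8 to 11 N at the handle (about half of that while you stand still); it stays where it is left. Turning back brings the lost motion back.
- crank: The handwheel's upright wooden handle, round, 22 mm in diameter, 55 mm tall, standing on the rim; origin at the centre of its underside, 50 mm from the wheel's axis and 221 mm above the bench. It spins freely on its own pin, so it can be held with a fixed hand direction while the wheel goes round.
- roll_slide (a joint): How far the upper roll has come down, in m; 0 at the start, grows downward, 0.0003 per full turn of the screw. The reading is noisy by about 0.3 mm, as much as the whole movement.
- top_roll: The mill's upper steel roll, 50 mm in diameter, 96 mm long, between the blue cheeks; origin at its centre, 102 mm above the bench at the start.
- bar: Brass bar 125 x 24 x 12 mm (long side along its x), about 0.2 to 0.4 kg, lying on the feed table between the guides, its x along the mill's x, its rear half behind the guides and free at the sides. Origin at the centre of its underside.
- bar_nose (a point): Centre of the bar's leading end face, 62.5 mm ahead of the bar's origin and 6 mm above its underside. When the bar butts against the lowered upper roll this point lies at about x = -16 mm in the mill's frame; at the start 20 to 46 mm farther back.
- hammer: a hammer lying on the bench, about 250 mm long; a bystander, origin at its underside or middle.
- screwdriver: a screwdriver lying on the bench, about 200 mm long; a bystander, origin at its underside or middle.
- file: a needle file with a red handle, lying, 185 mm long; a bystander, origin at its underside or middle.
- flux_jar: a closed jar standing, 56 mm across, 70 mm tall; a bystander, origin at its underside or middle.
- scrap_bowl: a small white bowl, 100 mm across, 40 mm tall; a bystander, origin at its underside or middle.
- spare_bar: a copper bar 90 x 24 x 12 mm lying on the bench, not to be used; a bystander, origin at its underside or middle.
- ring_gauge: a steel tapered ring gauge standing on a 60 mm foot, 110 mm tall; a bystander, origin at its underside or middle.
Mind the look-alikes: they are no part of the job. Leave any green or pink look-alike of the bar alone.

How it is judged:
On the way, in this order (a step that is already met when the one before it is completed fails the run):
1. the upper roll is one screw turn (0.3 mm) lower, within 0.015 mm (18 degrees), and the handle is let go, the bar not yet fed (value of joint roll_slide between 0.000285 and 0.000315 m and contact force between the fingers and handwheel below 0.1 N and x of bar_nose in the frame of mill below -0.025 m), for 0.2 s.
2. the bar's end butts against the upper roll (x of bar_nose in the frame of mill above -0.02 m and horizontal distance between bar_nose and mill below 0.021 m and angle between the x axis of bar and the x axis of mill, either way round below 0.12 rad and z of bar in the frame of mill below 0.074 m), for 0.2 s.
At the end, for the whole second after the job is handed in: The upper roll is 0.285 to 0.315 mm lower than at the start (one screw turn within 18 degrees); the bar lies flat on the feed table, straight between the guides within 0.12 rad, its end within about 4 mm of contact with the upper roll (less than 20 mm before the nip line), at rest (all of step 2 and value of joint roll_slide between 0.000285 and 0.000315 m and linear speed of bar below 0.01 m/s); the robot touches nothing.
It fails at once if the roll is turned down more than 0.015 mm (18 degrees) past one turn (value of joint roll_slide above 0.000315 m).
It fails at once if the roll is raised more than 0.03 mm above its start (value of joint roll_slide below -3e-05 m).
It fails at once if the bar is driven against the upper roll with more than 30 N (contact force between bar and top_roll above 30 N).
It fails at once if the bar is lifted off the feed table by more than 20 mm (z of bar in the frame of mill above 0.0905 m).
It fails at once if a bystander is moved more than 20 mm (distance of any of hammer, screwdriver, file, flux_jar, scrap_bowl, spare_bar, ring_gauge from where it was at the start of the episode above 0.02 m).
It also fails if it takes over 72 s, if anything falls off the work surface, if the arm or the gripper's body presses on something with over 40 N, if the wrist force passes 120 N, or if a joint passes its speed limit or range.

## Robot

A 6-joint arm with a two-finger parallel gripper is mounted at the origin on the work surface. World frame = base frame: x ahead of the robot, y to its left, z up, the work surface at z = 0. Lengths are in m, angles in rad, forces in N, time in s.
With the tool pointing down it reaches from about 0.325 to 0.9 m from the base axis. Payload 3.5 kg.
Tool frame: the origin (TCP) lies at the very end of the fingers, on their centre line; the grasp point (between the pads) lies 19 mm behind it; z points along the fingers, y is the direction in which the jaws open and shut (so a half turn about z gives the same grasp; the last joint's range is limited). The gripper opens to 85 mm and grips with 20 to 120 N. Pads are 22 mm wide; open, the fingers measure 114 mm over their backs; the gripper's body (76 mm by 85 mm) begins 54 mm behind the grasp point. The pads swing forward as they close: fully open they stand 13 mm farther back than shut.
Start: joints at [1.114, 0.276, -0.026, 1.268, 0, 1.467], TCP at [0.217, 0.586, 0.231] pointing down, gripper open.
Joint ranges: [-3.12, 3.12], [-0.85, 1.88], [-1.08, 1.24], [-1.95, 2.15], [-1.57, 1.53], [-3.14, 3.14]. Speed limits (rad/s): [2.57, 2.57, 3.14, 3.14, 3.14, 3.14].

## Interface

Orientations are given as [roll, pitch, yaw] about the fixed x, y, z axes, in that order (R = Rz(yaw) Ry(pitch) Rx(roll)).
In Python, from station import ctrl, cams, ticket gives the robot as it stands. The module is installed in compiled form; this text tells all that it offers.
- The arm moves only by the tool drive_tool, never from a script. Its argument "deltas" is a list of rows, each a list of 7 numbers: the finger opening in mm, from 0 to 85.4, then the shift along the tool's x, y, z in mm, then the turn, a rotation vector about the tool's x, y, z in degrees. In form: [[jaw, dx, dy, dz, ax, ay, az], ...]. A call has 1 to 12 rows; each row shifts and turns the commanded pose from where the row before left it, along the tool's axes as they then stand; what a row does not reach is not made up. A row lasts 1/10 s, in which the tool goes at most 50 mm and 8.59 degrees, less where a joint would pass 70% of its speed; a pose out of reach is approached as far as the arm can. A call with a gripper value outside its range is refused whole. The fingers move at their own pace and stop on an object; "newtons" is the grip in N (left out, the last holds). Time passes only in rows, so rows that do not move let the fingers close. It gives the time, the measured TCP pose, the force and the opening at its end, in the units of the state.
- ctrl.observe(): the state, without advancing time (a new reading comes with each control period).
- cams.grab_frame(name): name is "scene" or "side" or "wrist"; returns a dict with "frame" (384x512x3 uint8, red, green, blue), "range_z" (384x512 float32, m along the optical axis (not along the pixel's ray), 0 where there is no reading), "vertical_fov" (degrees; the focal length in pixels is half the picture's height over the tangent of half this angle, whatever the lens; pixels are square), "cx", "cy" (the principal point, pixels), "T" (4x4, takes a point from camera to world coordinates); the wrist camera has in their place "hand_eye" (4x4, takes a point from camera to tool coordinates, whose origin is the TCP and whose axes are the flange's). Camera axes: x right, y down, z forward; pixel columns grow to the right and rows downward; lengths in m; the calibration is good to about 2 mm. A picture is of the moment at which its call begins: read the wrist's pose just before it.
- ticket.close_job(): hands the job in, once; it reports no verdict.
The state is a dict: "clock": time; "qpos": joint angles; "joint_vel": joint speeds; "effort": joint torques, N m; "tcp_pos": TCP position; "ee_rot": TCP orientation; "wrist_force": force on the tool from outside, world axes, zero at the start; "torque": the same for the moment, N m; "opening": finger opening in m.
Only numpy, scipy, OpenCV 4.12 (cv2) and the standard library are available. Lean on these libraries where they do the work, as an engineer would, in place of code of your own. Each camera call takes 0.05 s, during which the arm holds its last target.

## Working session

There is one attempt and no reset: what is moved stays moved. The work goes in short steps, Python scripts to look and compute and a tool call to move; the robot and the scene stay as the last step left them, time stands still between calls to the robot, and variables do not carry over. Pictures are saved under pics/ and viewed, and the job is handed in when it is done.

Besides the shell and the picture viewer there is one more tool, called after ">>>" by a JSON object that holds its "op" and its "data", one argument or row to a line. drive_tool: Moves the arm, as the interface text tells. Its arguments: {"type":"object","properties":{"deltas":{"type":"array"},"newtons":{"type":"number"}},"required":["deltas"]}

```bash
mkdir -p pics; python3 - <<'E'
from station import ctrl,cams
import cv2,numpy as np
s=ctrl.observe();print({k:np.round(v,4).tolist() for k,v in s.items()})
for n in ["scene","side","wrist"]:
    g=cams.grab_frame(n);cv2.imwrite(f"pics/{n}0.png",cv2.cvtColor(g["frame"],cv2.COLOR_RGB2BGR));np.savez(f"{n}0.npz",**g)
    print(n,g["vertical_fov"],g["cx"],g["cy"],np.round(g.get("T",g.get("hand_eye")),3).tolist())
E
```

```text
{'clock': 0.0, 'qpos': [1.1136, 0.2771, -0.0279, 1.268, -0.0, 1.4674], 'joint_vel': [-0.0015, 0.0005, -0.0006, -0.0002, 0.0003, 0.0002], 'effort': [-0.0018, -44.5507, 29.5203, 0.0163, -0.0002, 0.0], 'tcp_pos': [0.2162, 0.5856, 0.2302], 'ee_rot': [-3.1394, -0.0002, 2.7878], 'wrist_force': [-0.3107, 0.3063, -0.4423], 'torque': [-0.0076, -0.0073, 0.0068], 'opening': 0.0854}
scene 47.627380368901534 257.5772046797677 186.1970091622679 [[-0.133, 0.585, -0.8, 1.492], [0.991, 0.06, -0.121, 0.116], [-0.023, -0.809, -0.588, 0.853], [0.0, 0.0, 0.0, 1.0]]
side 57.65344016100113 254.34367907299043 192.71768374854526 [[0.812, -0.362, 0.457, 0.075], [-0.583, -0.508, 0.634, -0.697], [0.003, -0.782, -0.624, 0.814], [0.0, 0.0, 0.0, 1.0]]
wrist 70.87513411666073 257.38137218820935 199.64972485630514 [[0.001, -0.963, -0.27, 0.069], [1.0, 0.001, -0.001, 0.0], [0.001, -0.27, 0.963, -0.142], [0.0, 0.0, 0.0, 1.0]]
```

View pics/scene0.png

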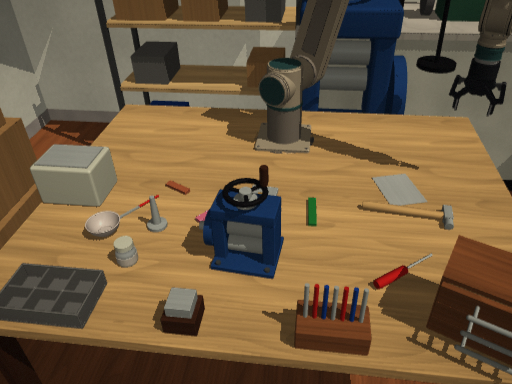

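View pics/side0.png

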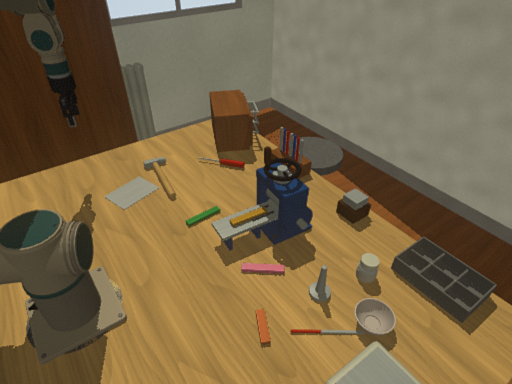

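View pics/wrist0.png

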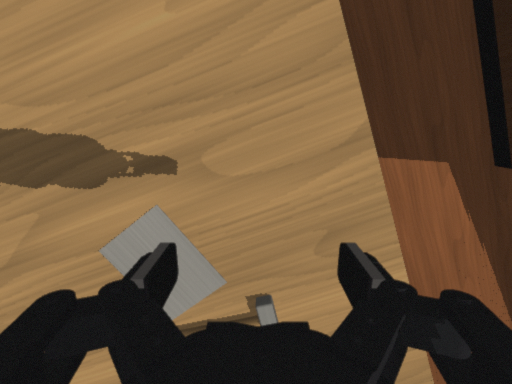

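The side view shows the mill at (283,195), its black wheel at (282,170), the handle at (268,157) and the brass bar on the feed table at (250,214). The green bar (203,216), pink bar (263,269) and copper spare bar (263,326) all lie on the bench and aren't the one to feed. Next I'll crop in and measure.

```bash
cat > h.py <<'E'
import numpy as np,cv2
def load(n): return dict(np.load(n))
def pts(g,T=None):
    T=g["T"] if T is None else T
    h,w=g["range_z"].shape;f=h/2/np.tan(np.radians(float(g["vertical_fov"]))/2)
    u,v=np.meshgrid(np.arange(w),np.arange(h));z=g["range_z"]
    p=np.stack([(u-g["cx"])/f*z,(v-g["cy"])/f*z,z],-1)
    return p@T[:3,:3].T+T[:3,3]
def proj(g,p,T=None):
    T=g["T"] if T is None else T
    h=g["range_z"].shape[0];f=h/2/np.tan(np.radians(float(g["vertical_fov"]))/2)
    c=(np.atleast_2d(p)-T[:3,3])@T[:3,:3]
    return np.c_[c[:,0]/c[:,2]*f+g["cx"],c[:,1]/c[:,2]*f+g["cy"]]
def ray(g,uv,z,T=None):
    T=g["T"] if T is None else T
    h=g["range_z"].shape[0];f=h/2/np.tan(np.radians(float(g["vertical_fov"]))/2)
    uv=np.atleast_2d(uv);d=np.c_[(uv[:,0]-g["cx"])/f,(uv[:,1]-g["cy"])/f,np.ones(len(uv))]@T[:3,:3].T
    return T[:3,3]+d*((z-T[2,3])/d[:,2])[:,None]
E
python3 - <<'E'
from h import *
for n,(a,b,c,d) in dict(scene=(190,150,310,290),side=(200,130,330,260)).items():
    g=load(n+"0.npz");P=pts(g)
    im=cv2.cvtColor(g["frame"],cv2.COLOR_RGB2BGR)[b:d,a:c];cv2.imwrite(f"pics/{n}crop.png",cv2.resize(im,None,fx=4.2,fy=4.2,interpolation=cv2.INTER_CUBIC))
    rgb=g["frame"].astype(int);hsv=cv2.cvtColor(g["frame"],cv2.COLOR_RGB2HSV)
    v,u=np.mgrid[:384,:512];box=(u>=a)&(u<c)&(v>=b)&(v<d)
    top=box&(P[...,2]>.212)&(P[...,2]<.228)&(rgb.max(-1)<70)
    q=P[top];print(n,"rim",len(q),q.min(0),q.max(0))
    (x,y),r=cv2.minEnclosingCircle(q[:,:2].astype(np.float32));print(x,y,r)
    hd=box&(P[...,2]>.235)&(P[...,2]<.3);q=P[hd];print("handle",len(q),q.mean(0),q.min(0),q.max(0))
    br=box&(hsv[...,0]>15)&(hsv[...,0]<32)&(hsv[...,1]>140)&(P[...,2]>.06)&(P[...,2]<.1);q=P[br];print("bar",len(q),q.mean(0) if len(q) else 0)
    if len(q)>20:print(cv2.minAreaRect(q[q[:,2]>.078][:,:2].astype(np.float32)*1000))
    bl=box&(P[...,2]>.176)&(P[...,2]<.187)&(rgb[...,2]>rgb[...,0]+30);q=P[bl];print("head",len(q),cv2.minAreaRect(q[:,:2].astype(np.float32)*1000))
E
```

```text
scene rim 605 [ 0.5965541  -0.09949818  0.21204914] [0.70636254 0.01221175 0.22755515]
0.6509878039360046 -0.04258877411484718 0.05707550421357155
handle 149 [6.31353173e-01 4.93288445e-04 2.59275735e-01] [ 0.61685102 -0.01061374  0.23504007] [0.63849497 0.00979651 0.27711288]
bar 4 [ 0.47719308 -0.03220009  0.08295782]
head 805 ((650.5695190429688, -42.32041931152344), (163.1634979248047, 93.68460083007812), 85.20145416259766)
side rim 414 [ 0.59184864 -0.10049175  0.2122542 ] [0.70270569 0.01115579 0.22703011]
0.6487044095993042 -0.04430655390024185 0.05772803723812103
handle 103 [ 0.6194266  -0.0051655   0.26009157] [ 0.6109805  -0.01221227  0.23508614] [0.63111657 0.00750215 0.2784189 ]
bar 293 [ 0.54621969 -0.00374022  0.08189672]
((637.121337890625, 187.88278198242188), (559.05224609375, 157.88702392578125), 60.01624298095703)
head 305 ((644.552001953125, -46.57600402832031), (160.82366943359375, 83.73860168457031), 84.47227478027344)
```

View pics/scenecrop.png

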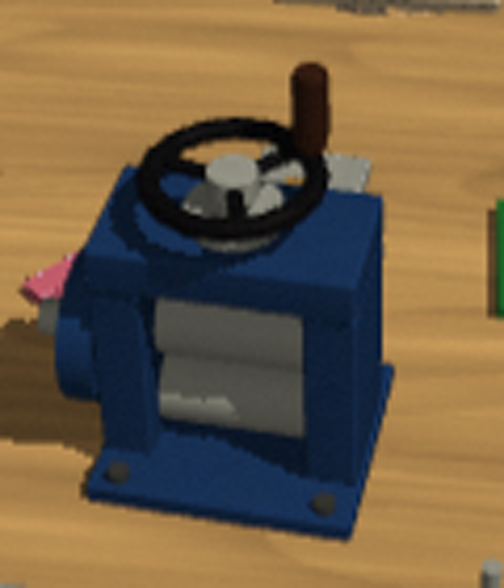

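View pics/sidecrop.png

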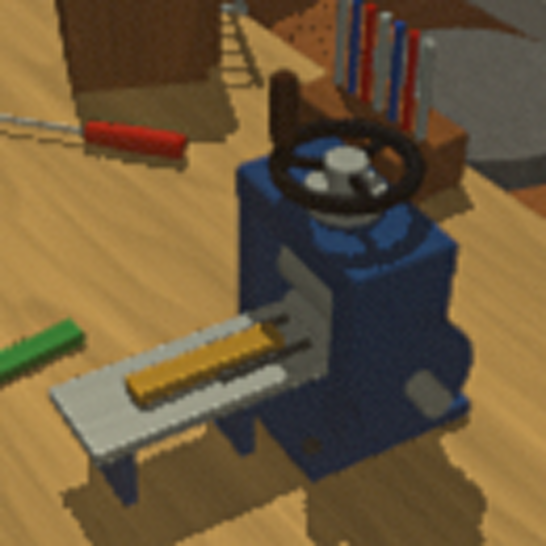

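```bash
python3 - <<'E'
from h import *
g=load("side0.npz");P=pts(g);f=g["frame"].astype(int)
# bar: yellow, tight box
hsv=cv2.cvtColor(g["frame"],cv2.COLOR_RGB2HSV)
for (u,v) in [(250,216),(240,220),(265,208),(235,222),(225,228),(258,213)]:
    print((u,v),f[v,u],hsv[v,u],P[v,u].round(4))
m=np.zeros((384,512),bool);m[200:230,225:275]=1
m&=(hsv[...,1]>180)&(hsv[...,0]>15)&(hsv[...,0]<32)&(P[...,2]>.066)&(P[...,2]<.095)
n,l,st,c=cv2.connectedComponentsWithStats(m.astype(np.uint8));k=1+st[1:,4].argmax();print(st[k])
q=P[l==k];print(np.percentile(q,[2,50,98],axis=0))
t=q[(q[:,2]>.0795)];print(len(t),cv2.minAreaRect(t[:,:2].astype(np.float32)*1000))
E
```

```text
(250, 216) [172 127  39] [ 20 197 172] [ 0.5307 -0.0421  0.0848]
(240, 220) [167 124  35] [ 20 202 167] [ 0.496  -0.0383  0.0838]
(265, 208) [81 63 32] [ 19 154  81] [ 0.5911 -0.039   0.0848]
(235, 222) [175 135  41] [ 21 195 175] [ 0.4798 -0.0351  0.0819]
(225, 228) [152 153 134] [ 32  32 153] [ 0.4456 -0.0318  0.0733]
(258, 213) [171 132  41] [ 21 194 171] [ 0.5595 -0.0446  0.084 ]
[230 208  37  18 208]
[[ 0.4710123  -0.04842851  0.07557313]
 [ 0.52519684 -0.03700187  0.08336359]
 [ 0.58450195 -0.02361406  0.08640742]]
188 ((530.113525390625, -34.773494720458984), (23.014137268066406, 120.43333435058594), 85.04082489013672)
```

The crops confirm it: the brass bar lies between the dark guides on the table, and the dark wooden handle stands on the rim on the +y/−x side. The mill axis is at about (0.650, −0.0435) with a yaw of about −4.5°. I'll move over the wheel for a closer wrist view.

>>> {"op": "drive_tool", "data": {
  "deltas": [
    [85,0,0,-48,0,0,-7.65],
    [85,0,0,-48,0,0,-7.65],
    [85,0,0,-48,0,0,0],
    [85,0,0,-48,0,0,0],
    [85,-31,-32,0,0,0,0],
    [85,-31,-32,0,0,0,0],
    [85,-31,-32,0,0,0,0],
    [85,-31,-32,0,0,0,0],
    [85,-31,-32,0,0,0,0],
    [85,-31,-32,0,0,0,0],
    [85,-31,-32,0,0,0,0],
    [85,-31,-32,0,0,0,0]
  ]
}}

```text
clock: 1.35
tcp_pos: [0.4421, 0.3081, 0.423]
ee_rot: [-3.141, -0.0, 3.055]
wrist_force: [1.0, -0.1, -0.7]
opening: 0.0851
```

>>> {"op": "drive_tool", "data": {
  "deltas": [
    [85,-31,-32,0,0,0,0],
    [85,-31,-32,0,0,0,0],
    [85,-31,-32,0,0,0,0],
    [85,-31,-32,0,0,0,0],
    [85,-31,-32,0,0,0,0],
    [85,-31,-32,0,0,0,0],
    [85,-31,-32,0,0,0,0],
    [85,-31,-32,0,0,0,0],
    [85,-31,-32,0,0,0,0],
    [85,0,0,0,0,0,0]
  ]
}}

```text
clock: 2.35
tcp_pos: [0.6971, -0.0062, 0.4198]
ee_rot: [-3.14, -0.003, 3.05]
wrist_force: [0.4, -0.0, -0.7]
opening: 0.0847
```

```bash
python3 - <<'E'
from station import ctrl,cams
from h import *
from scipy.spatial.transform import Rotation as R
s=ctrl.observe();g=cams.grab_frame("wrist")
print(s["tcp_pos"],s["ee_rot"])
W=np.eye(4);W[:3,:3]=R.from_euler("xyz",s["ee_rot"]).as_matrix();W[:3,3]=s["tcp_pos"]
g["T"]=W@g["hand_eye"];np.savez("w1.npz",**g)
cv2.imwrite("pics/w1.png",cv2.cvtColor(g["frame"],cv2.COLOR_RGB2BGR))
P=pts(g);rgb=g["frame"].astype(int);hsv=cv2.cvtColor(g["frame"],cv2.COLOR_RGB2HSV)
near=(P[...,0]>.4)&(P[...,0]<.75)&(abs(P[...,1]+.04)<.09)
q=P[near&(P[...,2]>.213)&(P[...,2]<.226)];print("rim",len(q),cv2.minEnclosingCircle(q[:,:2].astype(np.float32)))
q=P[near&(P[...,2]>.24)&(P[...,2]<.285)];print("handle",len(q),q.mean(0),q.min(0),q.max(0))
t=q[q[:,2]>.270];print("top",len(t),t.mean(0),cv2.minEnclosingCircle(t[:,:2].astype(np.float32)))
m=near&(hsv[...,1]>160)&(hsv[...,0]>15)&(hsv[...,0]<32)&(P[...,2]>.078)&(P[...,2]<.09);q=P[m];print("bar",len(q))
if len(q)>9:print(q[:,2].mean(),cv2.minAreaRect(q[:,:2].astype(np.float32)*1000))
q=P[near&(P[...,2]>.176)&(P[...,2]<.187)&(rgb[...,2]>rgb[...,0]+30)];print("head",len(q),cv2.minAreaRect(q[:,:2].astype(np.float32)*1000))
q=P[near&(P[...,2]>.066)&(P[...,2]<.075)&(hsv[...,1]<60)];print("table",len(q),cv2.minAreaRect(q[:,:2].astype(np.float32)*1000) if len(q)>9 else 0)
E
```

```text
[ 0.69709427 -0.00616381  0.41976156] [-3.13996506e+00 -2.53810095e-03  3.04955009e+00]
rim 3562 ((0.6474947929382324, -0.0427142009139061), 0.05664606764912605)
handle 349 [0.62324245 0.0008303  0.27484259] [ 0.61302149 -0.0093638   0.26999185] [0.63342929 0.01092966 0.27819826]
top 348 [0.62321502 0.00084343 0.27485652] ((0.6231526732444763, 0.0007829307578504086), 0.010697559453547001)
bar 946
0.0821798298273999 ((526.2817993164062, -31.707958221435547), (21.74167251586914, 109.07434844970703), 84.19091796875)
head 3699 ((647.5990600585938, -43.569183349609375), (164.73692321777344, 87.8873519897461), 85.47932434082031)
table 3439 ((516.0857543945312, -30.910587310791016), (79.94580078125, 160.0845489501953), 84.85562896728516)
```

View pics/w1.png

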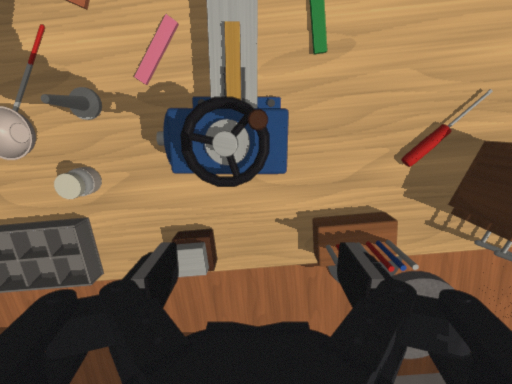

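The wrist view shows the wheel at (226,143), the handle top at (258,119) and the bar at (233,55). The numbers check out: handle radius 50.3 mm, axis at (0.648, −0.043), handle at 119.5°, mill yaw about −5°. Now I'll move over the handle and down.

>>> {"op": "drive_tool", "data": {
  "deltas": [
    [60,37,0,10,0,0,0],
    [60,37,0,20,0,0,0],
    [60,0,0,45,0,0,0],
    [60,0,0,30,0,0,0],
    [60,0,0,0,0,0,0]
  ]
}}

```text
clock: 2.9
tcp_pos: [0.6163, 0.0065, 0.3131]
ee_rot: [3.141, -0.011, 3.056]
wrist_force: [-0.2, -1.1, -0.1]
opening: 0.0602
```

>>> {"op": "drive_tool", "data": {
  "deltas": [
    [60,0,0,0,0,0,0],
    [60,0,0,0,0,0,0]
  ]
}}

```text
clock: 3.1
tcp_pos: [0.6219, 0.0054, 0.3209]
ee_rot: [3.142, 0.004, 3.055]
wrist_force: [-0.1, 0.6, 0.4]
opening: 0.0601
```

>>> {"op": "drive_tool", "data": {
  "deltas": [
    [60,-1.7,-4.5,20,0,0,0],
    [60,0,0,30,0,0,0],
    [60,0,0,25,0,0,0],
    [60,0,0,16,0,0,0],
    [60,0,0,0,0,0,0],
    [60,0,0,0,0,0,0]
  ]
}}

```text
clock: 3.7
tcp_pos: [0.6234, 0.0004, 0.2293]
ee_rot: [3.142, 0.003, 3.055]
wrist_force: [-0.2, -0.2, -0.3]
opening: 0.0603
```

```bash
python3 - <<'E'
from station import ctrl,cams
from h import *
s=ctrl.observe();print(s["tcp_pos"],s["wrist_force"])
g=cams.grab_frame("side");cv2.imwrite("pics/s2.png",cv2.resize(cv2.cvtColor(g["frame"],cv2.COLOR_RGB2BGR)[60:260,180:380],None,fx=3,fy=3))
E
```

```text
[6.23407787e-01 3.78532286e-04 2.29298545e-01] [-0.23847766 -0.17046072 -0.27506343]
```

View pics/s2.png

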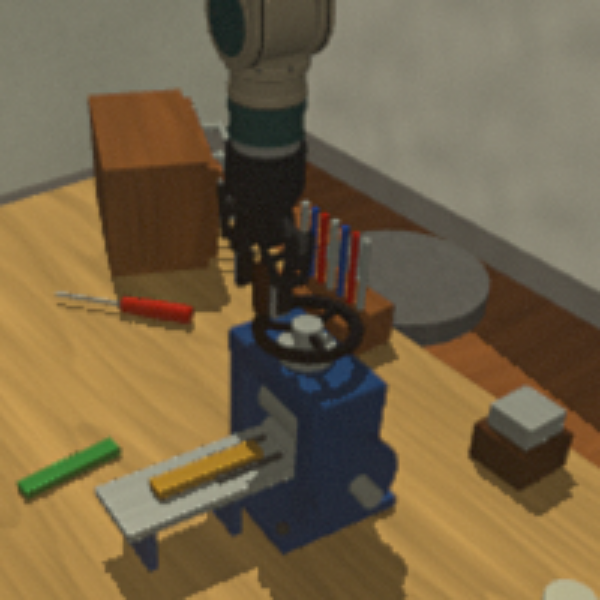

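The fingers straddle the handle, so I'll close.

>>> {"op": "drive_tool", "data": {
  "deltas": [
    [0,0,0,0,0,0,0],
    [0,0,0,0,0,0,0],
    [0,0,0,0,0,0,0],
    [0,0,0,0,0,0,0]
  ],
  "newtons": 50
}}

```text
clock: 4.15
tcp_pos: [0.6226, 0.0005, 0.2285]
ee_rot: [3.141, 0.002, 3.055]
wrist_force: [-1.4, 0.6, 3.7]
opening: 0.0208
```

```bash
cat > circ.py <<'E'
import numpy as np,sys
# rows from angle a0 stepping -step, n rows, circle c,r ; optional start xy correction
psi=3.055;X=np.array([np.cos(psi),np.sin(psi)]);Y=np.array([np.sin(psi),-np.cos(psi)])
def rows(a0,step,n,c=(.648,-.043),r=.050,start=None,dec=1):
    c=np.array(c);f=lambda a:c+r*np.array([np.cos(np.radians(a)),np.sin(np.radians(a))])
    p=f(a0) if start is None else np.array(start);out=[]
    for i in range(1,n+1):
        d=(f(a0-step*i)-p)*1000;dx,dy=round(d@X,dec),round(d@Y,dec);p=p+(dx*X+dy*Y)/1000;out.append([0,float(dx),float(dy),0,0,0,0])
    return out
def ang(x,y,c=(.648,-.043)): return np.degrees(np.arctan2(y-c[1],x-c[0])),np.hypot(x-c[0],y-c[1])*1000
E
python3 -c "
from circ import *
print(ang(.6226,.0005))
r=rows(120.3,4,54)
for i in range(0,54): print(round(120.3-4*(i+1),1),r[i][1:3])"
```

```text
(np.float64(120.28099951391643), np.float64(50.37271086610288))
116.3 [-2.9, 1.9]
112.3 [-3.1, 1.7]
108.3 [-3.1, 1.5]
104.3 [-3.3, 1.3]
100.3 [-3.3, 1.0]
96.3 [-3.4, 0.8]
92.3 [-3.4, 0.6]
88.3 [-3.5, 0.3]
84.3 [-3.5, 0.1]
80.3 [-3.5, -0.2]
76.3 [-3.5, -0.4]
72.3 [-3.4, -0.7]
68.3 [-3.4, -0.8]
64.3 [-3.3, -1.2]
60.3 [-3.2, -1.3]
56.3 [-3.1, -1.6]
52.3 [-3.0, -1.8]
48.3 [-2.9, -2.0]
44.3 [-2.7, -2.1]
40.3 [-2.6, -2.4]
36.3 [-2.4, -2.6]
32.3 [-2.2, -2.7]
28.3 [-2.0, -2.8]
24.3 [-1.8, -3.0]
20.3 [-1.6, -3.1]
16.3 [-1.4, -3.2]
12.3 [-1.1, -3.3]
8.3 [-0.9, -3.4]
4.3 [-0.7, -3.4]
0.3 [-0.5, -3.4]
-3.7 [-0.2, -3.5]
-7.7 [0.1, -3.5]
-11.7 [0.3, -3.5]
-15.7 [0.5, -3.4]
-19.7 [0.8, -3.4]
-23.7 [1.0, -3.4]
-27.7 [1.2, -3.3]
-31.7 [1.5, -3.1]
-35.7 [1.7, -3.1]
-39.7 [1.8, -2.9]
-43.7 [2.1, -2.8]
-47.7 [2.3, -2.7]
-51.7 [2.5, -2.4]
-55.7 [2.6, -2.3]
-59.7 [2.8, -2.2]
-63.7 [2.9, -1.9]
-67.7 [3.0, -1.7]
-71.7 [3.2, -1.5]
-75.7 [3.2, -1.2]
-79.7 [3.4, -1.1]
-83.7 [3.4, -0.8]
-87.7 [3.4, -0.5]
-91.7 [3.5, -0.3]
-95.7 [3.5, -0.1]
```

>>> {"op": "drive_tool", "data": {
  "deltas": [
    [0,-2.9,1.9,0,0,0,0],
    [0,-3.1,1.7,0,0,0,0],
    [0,-3.1,1.5,0,0,0,0],
    [0,-3.3,1.3,0,0,0,0],
    [0,-3.3,1.0,0,0,0,0]
  ]
}}

```text
clock: 4.65
tcp_pos: [0.6393, 0.0064, 0.2284]
ee_rot: [-3.141, 0.002, 3.055]
wrist_force: [-0.6, 0.1, 5.7]
opening: 0.0206
```

>>> {"op": "drive_tool", "data": {
  "deltas": [
    [0,-3.4,0.8,0,0,0,0],
    [0,-3.4,0.6,0,0,0,0]
  ]
}}

```text
clock: 4.85
tcp_pos: [0.6462, 0.0069, 0.2284]
ee_rot: [-3.14, 0.002, 3.055]
wrist_force: [-0.7, -0.3, 5.1]
opening: 0.0211
```

>>> {"op": "drive_tool", "data": {
  "deltas": [
    [0,-3.5,0.3,0,0,0,0],
    [0,-3.5,0.1,0,0,0,0]
  ]
}}

```text
clock: 5.05
tcp_pos: [0.6531, 0.0066, 0.2284]
ee_rot: [-3.14, 0.002, 3.055]
wrist_force: [-0.3, -1.2, 5.2]
opening: 0.0211
```

>>> {"op": "drive_tool", "data": {
  "deltas": [
    [0,-3.5,-0.2,0,0,0,0],
    [0,-3.5,-0.4,0,0,0,0]
  ]
}}

```text
clock: 5.25
tcp_pos: [0.6599, 0.0053, 0.2283]
ee_rot: [-3.14, 0.002, 3.055]
wrist_force: [-1.9, -1.0, 4.9]
opening: 0.0208
```

>>> {"op": "drive_tool", "data": {
  "deltas": [
    [0,-3.4,-0.7,0,0,0,0],
    [0,-3.4,-0.8,0,0,0,0]
  ]
}}

```text
clock: 5.45
tcp_pos: [0.6664, 0.0031, 0.2283]
ee_rot: [-3.14, 0.001, 3.055]
wrist_force: [-2.1, -1.1, 5.7]
opening: 0.0207
```

>>> {"op": "drive_tool", "data": {
  "deltas": [
    [0,-3.3,-1.2,0,0,0,0],
    [0,-3.2,-1.3,0,0,0,0]
  ]
}}

```text
clock: 5.65
tcp_pos: [0.6726, 0.0001, 0.2283]
ee_rot: [-3.14, 0.001, 3.055]
wrist_force: [-0.8, -1.4, 5.7]
opening: 0.0204
```

>>> {"op": "drive_tool", "data": {
  "deltas": [
    [0,-3.1,-1.6,0,0,0,0],
    [0,-3.0,-1.8,0,0,0,0]
  ]
}}

```text
clock: 5.85
tcp_pos: [0.6782, -0.0038, 0.2283]
ee_rot: [-3.14, 0.001, 3.055]
wrist_force: [-1.6, -1.2, 6.1]
opening: 0.0205
```

>>> {"op": "drive_tool", "data": {
  "deltas": [
    [0,-2.9,-2.0,0,0,0,0],
    [0,-2.7,-2.1,0,0,0,0]
  ]
}}

```text
clock: 6.05
tcp_pos: [0.6833, -0.0084, 0.2282]
ee_rot: [-3.14, 0.001, 3.055]
wrist_force: [-2.1, 0.1, 6.3]
opening: 0.0207
```

>>> {"op": "drive_tool", "data": {
  "deltas": [
    [0,-2.6,-2.4,0,0,0,0],
    [0,-2.4,-2.6,0,0,0,0]
  ]
}}

```text
clock: 6.25
tcp_pos: [0.6876, -0.0134, 0.2282]
ee_rot: [-3.141, -0.0, 3.055]
wrist_force: [-4.7, 3.4, 7.3]
opening: 0.0211
```

>>> {"op": "drive_tool", "data": {
  "deltas": [
    [0,-2.2,-2.7,0,0,0,0]
  ]
}}

```text
clock: 6.35
tcp_pos: [0.6881, -0.014, 0.2281]
ee_rot: [3.137, -0.004, 3.056]
wrist_force: [-5.6, 7.3, 8.7]
opening: 0.0209
```

>>> {"op": "drive_tool", "data": {
  "deltas": [
    [0,-2.0,-2.8,0,0,0,0]
  ]
}}

```text
clock: 6.45
tcp_pos: [0.6895, -0.0161, 0.2281]
ee_rot: [3.136, -0.004, 3.056]
wrist_force: [-6.0, 8.6, 9.1]
opening: 0.0207
```

The screw starts to pull at a TCP angle of about 37°, where the resistance rises from 1.5 to 5.5, 9.2 and then 10.5 N. I count the turn from there, so the target is about 37° one turn on.

```bash
python3 -c "
from circ import *
print(ang(.6895,-.0161))
r=rows(28.3,6,60)
for i in range(60):
  print([0]+r[i][1:3]+[0,0,0,0],end=', ')
  if i%12==11: print('END',round(28.3-6*(i+1),1))"
```

```text
(np.float64(32.95101545530198), np.float64(49.45563668582175))
[0, -2.6, -4.5, 0, 0, 0, 0], [0, -2.2, -4.8, 0, 0, 0, 0], [0, -1.6, -5.0, 0, 0, 0, 0], [0, -1.1, -5.1, 0, 0, 0, 0], [0, -0.6, -5.2, 0, 0, 0, 0], [0, -0.0, -5.2, 0, 0, 0, 0], [0, 0.5, -5.2, 0, 0, 0, 0], [0, 1.1, -5.1, 0, 0, 0, 0], [0, 1.5, -5.0, 0, 0, 0, 0], [0, 2.2, -4.8, 0, 0, 0, 0], [0, 2.6, -4.6, 0, 0, 0, 0], [0, 3.0, -4.2, 0, 0, 0, 0], END -43.7
[0, 3.5, -3.9, 0, 0, 0, 0], [0, 3.9, -3.5, 0, 0, 0, 0], [0, 4.2, -3.1, 0, 0, 0, 0], [0, 4.5, -2.7, 0, 0, 0, 0], [0, 4.8, -2.1, 0, 0, 0, 0], [0, 4.9, -1.7, 0, 0, 0, 0], [0, 5.2, -1.1, 0, 0, 0, 0], [0, 5.2, -0.5, 0, 0, 0, 0], [0, 5.2, -0.1, 0, 0, 0, 0], [0, 5.2, 0.6, 0, 0, 0, 0], [0, 5.1, 1.0, 0, 0, 0, 0], [0, 5.0, 1.6, 0, 0, 0, 0], END -115.7
[0, 4.8, 2.1, 0, 0, 0, 0], [0, 4.5, 2.6, 0, 0, 0, 0], [0, 4.3, 3.1, 0, 0, 0, 0], [0, 3.9, 3.5, 0, 0, 0, 0], [0, 3.5, 3.8, 0, 0, 0, 0], [0, 3.1, 4.3, 0, 0, 0, 0], [0, 2.7, 4.5, 0, 0, 0, 0], [0, 2.1, 4.7, 0, 0, 0, 0], [0, 1.6, 5.0, 0, 0, 0, 0], [0, 1.2, 5.1, 0, 0, 0, 0], [0, 0.5, 5.2, 0, 0, 0, 0], [0, 0.1, 5.3, 0, 0, 0, 0], END -187.7
[0, -0.6, 5.2, 0, 0, 0, 0], [0, -1.0, 5.1, 0, 0, 0, 0], [0, -1.6, 5.0, 0, 0, 0, 0], [0, -2.1, 4.8, 0, 0, 0, 0], [0, -2.6, 4.5, 0, 0, 0, 0], [0, -3.1, 4.3, 0, 0, 0, 0], [0, -3.5, 3.9, 0, 0, 0, 0], [0, -3.8, 3.5, 0, 0, 0, 0], [0, -4.3, 3.1, 0, 0, 0, 0], [0, -4.5, 2.6, 0, 0, 0, 0], [0, -4.8, 2.2, 0, 0, 0, 0], [0, -4.9, 1.6, 0, 0, 0, 0], END -259.7
[0, -5.1, 1.1, 0, 0, 0, 0], [0, -5.2, 0.6, 0, 0, 0, 0], [0, -5.3, 0.0, 0, 0, 0, 0], [0, -5.2, -0.5, 0, 0, 0, 0], [0, -5.1, -1.1, 0, 0, 0, 0], [0, -5.0, -1.6, 0, 0, 0, 0], [0, -4.8, -2.1, 0, 0, 0, 0], [0, -4.5, -2.6, 0, 0, 0, 0], [0, -4.3, -3.0, 0, 0, 0, 0], [0, -3.9, -3.5, 0, 0, 0, 0], [0, -3.5, -3.9, 0, 0, 0, 0], [0, -3.1, -4.2, 0, 0, 0, 0], END -331.7
```

>>> {"op": "drive_tool", "data": {
  "deltas": [
    [0,-2.6,-4.5,0,0,0,0],
    [0,-2.2,-4.8,0,0,0,0],
    [0,-1.6,-5.0,0,0,0,0],
    [0,-1.1,-5.1,0,0,0,0],
    [0,-0.6,-5.2,0,0,0,0],
    [0,0,-5.2,0,0,0,0],
    [0,0.5,-5.2,0,0,0,0],
    [0,1.1,-5.1,0,0,0,0],
    [0,1.5,-5.0,0,0,0,0],
    [0,2.2,-4.8,0,0,0,0],
    [0,2.6,-4.6,0,0,0,0],
    [0,3.0,-4.2,0,0,0,0]
  ]
}}

```text
clock: 7.65
tcp_pos: [0.6867, -0.0738, 0.2286]
ee_rot: [3.134, 0.007, 3.057]
wrist_force: [6.2, 8.7, 3.0]
opening: 0.0204
```

>>> {"op": "drive_tool", "data": {
  "deltas": [
    [0,3.5,-3.9,0,0,0,0],
    [0,3.9,-3.5,0,0,0,0],
    [0,4.2,-3.1,0,0,0,0],
    [0,4.5,-2.7,0,0,0,0],
    [0,4.8,-2.1,0,0,0,0],
    [0,4.9,-1.7,0,0,0,0],
    [0,5.2,-1.1,0,0,0,0],
    [0,5.2,-0.5,0,0,0,0],
    [0,5.2,-0.1,0,0,0,0],
    [0,5.2,0.6,0,0,0,0],
    [0,5.1,1.0,0,0,0,0],
    [0,5.0,1.6,0,0,0,0]
  ]
}}

```text
clock: 8.85
tcp_pos: [0.6306, -0.0904, 0.2288]
ee_rot: [-3.137, 0.011, 3.054]
wrist_force: [8.1, -5.4, -0.2]
opening: 0.0208
```

>>> {"op": "drive_tool", "data": {
  "deltas": [
    [0,4.8,2.1,0,0,0,0],
    [0,4.5,2.6,0,0,0,0],
    [0,4.3,3.1,0,0,0,0],
    [0,3.9,3.5,0,0,0,0],
    [0,3.5,3.8,0,0,0,0],
    [0,3.1,4.3,0,0,0,0],
    [0,2.7,4.5,0,0,0,0],
    [0,2.1,4.7,0,0,0,0],
    [0,1.6,5.0,0,0,0,0],
    [0,1.2,5.1,0,0,0,0],
    [0,0.5,5.2,0,0,0,0],
    [0,0.1,5.3,0,0,0,0]
  ]
}}

```text
clock: 10.05
tcp_pos: [0.597, -0.0401, 0.2285]
ee_rot: [-3.132, -0.001, 3.052]
wrist_force: [-5.1, -9.8, 7.2]
opening: 0.0205
```

>>> {"op": "drive_tool", "data": {
  "deltas": [
    [0,-0.6,5.2,0,0,0,0],
    [0,-1.0,5.1,0,0,0,0],
    [0,-1.6,5.0,0,0,0,0],
    [0,-2.1,4.8,0,0,0,0],
    [0,-2.6,4.5,0,0,0,0],
    [0,-3.1,4.3,0,0,0,0],
    [0,-3.5,3.9,0,0,0,0],
    [0,-3.8,3.5,0,0,0,0],
    [0,-4.3,3.1,0,0,0,0],
    [0,-4.5,2.6,0,0,0,0],
    [0,-4.8,2.2,0,0,0,0],
    [0,-4.9,1.6,0,0,0,0]
  ]
}}

```text
clock: 11.25
tcp_pos: [0.6354, 0.0057, 0.2282]
ee_rot: [-3.138, -0.006, 3.054]
wrist_force: [-10.1, -1.9, 9.9]
opening: 0.0205
```

>>> {"op": "drive_tool", "data": {
  "deltas": [
    [0,-5.1,1.1,0,0,0,0],
    [0,-5.2,0.6,0,0,0,0],
    [0,-5.3,0,0,0,0,0],
    [0,-5.2,-0.5,0,0,0,0],
    [0,-5.1,-1.1,0,0,0,0],
    [0,-5.0,-1.6,0,0,0,0],
    [0,-4.8,-2.1,0,0,0,0],
    [0,-4.5,-2.6,0,0,0,0],
    [0,-4.3,-3.0,0,0,0,0]
  ]
}}

```text
clock: 12.15
tcp_pos: [0.6792, -0.0044, 0.2281]
ee_rot: [3.138, -0.006, 3.056]
wrist_force: [-8.4, 5.3, 9.6]
opening: 0.0203
```

```bash
python3 - <<'E'
from circ import *
from station import ctrl,cams
from h import *
s=ctrl.observe();p=s["tcp_pos"];print(p,ang(p[0],p[1]),s["wrist_force"])
for a in (46.3,):
  for r in rows(a,3,7):print(r[1:3],end=' ')
for n in ["side","scene"]:
    g=cams.grab_frame(n);np.savez(n+"3.npz",**g);P=pts(g)
    uv=proj(g,[.648,-.043,.2])[0].astype(int);im=g["frame"][uv[1]-70:uv[1]+50,uv[0]-60:uv[0]+60]
    cv2.imwrite(f"pics/{n}3.png",cv2.resize(cv2.cvtColor(im,cv2.COLOR_RGB2BGR),None,fx=5,fy=5,interpolation=cv2.INTER_CUBIC))
E
```

```text
[ 0.67916721 -0.00440737  0.22809353] (np.float64(51.07583813042632), np.float64(49.606312761537005)) [-8.40864148  5.28367639  9.59772468]
[-2.0, -1.7] [-1.9, -1.8] [-1.8, -1.9] [-1.7, -2.0] [-1.6, -2.0] [-1.5, -2.2] [-1.4, -2.2]
```

View pics/scene3.png

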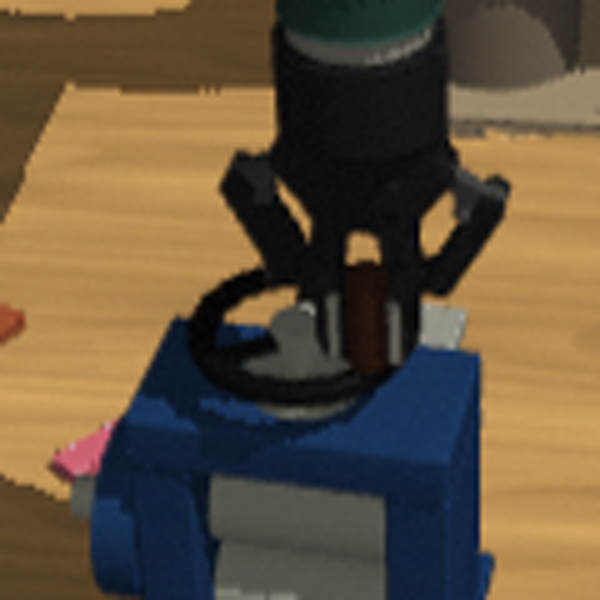

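View pics/side3.png

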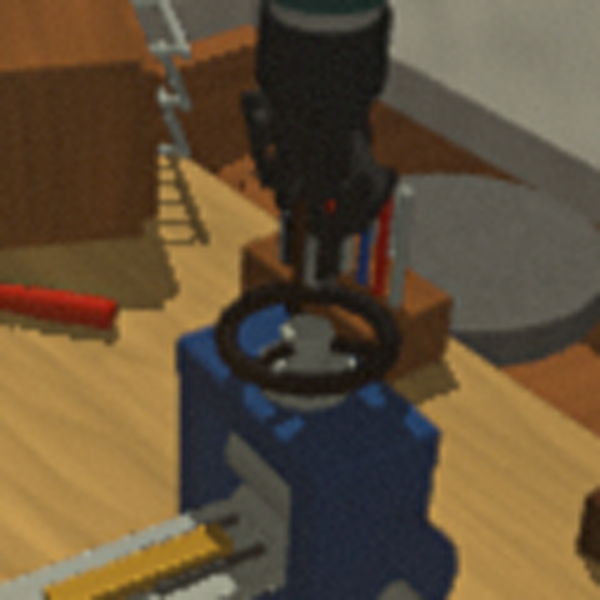

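>>> {"op": "drive_tool", "data": {
  "deltas": [
    [0,-2.0,-1.7,0,0,0,0],
    [0,-1.9,-1.8,0,0,0,0],
    [0,-1.8,-1.9,0,0,0,0],
    [0,-1.7,-2.0,0,0,0,0]
  ]
}}

```text
clock: 12.65
tcp_pos: [0.6863, -0.0117, 0.2281]
ee_rot: [3.137, -0.005, 3.057]
wrist_force: [-7.4, 7.0, 8.6]
opening: 0.0211
```

>>> {"op": "drive_tool", "data": {
  "deltas": [
    [0,0,0,0,0,0,0]
  ]
}}

```text
clock: 12.75
tcp_pos: [0.6867, -0.0121, 0.2281]
ee_rot: [3.137, -0.004, 3.056]
wrist_force: [-5.3, 5.5, 9.2]
opening: 0.021
```

>>> {"op": "drive_tool", "data": {
  "deltas": [
    [0,-1.6,-2.0,0,0,0,0],
    [0,0,0,0,0,0,0]
  ]
}}

```text
clock: 12.95
tcp_pos: [0.6881, -0.014, 0.2281]
ee_rot: [3.137, -0.004, 3.056]
wrist_force: [-5.7, 5.9, 7.5]
opening: 0.0209
```

The loaded TCP is at 35.9°, one turn from the pick-up reading. I'll take the load off, which only moves the wheel back into its lost motion, and release.

>>> {"op": "drive_tool", "data": {
  "deltas": [
    [0,1.2,1.5,0,0,0,0],
    [0,1.2,1.5,0,0,0,0],
    [0,0,0,0,0,0,0]
  ]
}}

```text
clock: 13.25
tcp_pos: [0.6876, -0.0134, 0.2282]
ee_rot: [-3.141, -0.0, 3.055]
wrist_force: [-2.4, -0.7, 5.6]
opening: 0.0208
```

>>> {"op": "drive_tool", "data": {
  "deltas": [
    [55,0,0,0,0,0,0],
    [55,0,0,0,0,0,0],
    [55,0,0,0,0,0,0],
    [55,0,0,-20,0,0,0],
    [55,0,0,-40,0,0,0],
    [55,0,0,-45,0,0,0],
    [55,0,0,-45,0,0,0],
    [55,0,0,-40,0,0,0],
    [55,0,0,0,0,0,0],
    [55,0,0,0,0,0,0]
  ]
}}

```text
clock: 14.25
tcp_pos: [0.6886, -0.0136, 0.4185]
ee_rot: [-3.142, 0.003, 3.055]
wrist_force: [-0.1, 0.7, -0.8]
opening: 0.055
```

```bash
python3 - <<'E'
from station import ctrl,cams
from h import *
from scipy.spatial.transform import Rotation as R
s=ctrl.observe();g=cams.grab_frame("wrist")
print(s["tcp_pos"],s["ee_rot"],s["wrist_force"])
W=np.eye(4);W[:3,:3]=R.from_euler("xyz",s["ee_rot"]).as_matrix();W[:3,3]=s["tcp_pos"]
g["T"]=W@g["hand_eye"];np.savez("w4.npz",**g)
cv2.imwrite("pics/w4.png",cv2.cvtColor(g["frame"],cv2.COLOR_RGB2BGR))
P=pts(g);hsv=cv2.cvtColor(g["frame"],cv2.COLOR_RGB2HSV)
near=(P[...,0]>.4)&(P[...,0]<.75)&(abs(P[...,1]+.04)<.09)
q=P[near&(P[...,2]>.213)&(P[...,2]<.226)];c,_=cv2.minEnclosingCircle(q[:,:2].astype(np.float32));print("rim",c,_)
t=P[near&(P[...,2]>.270)&(P[...,2]<.285)];h,_=cv2.minEnclosingCircle(t[:,:2].astype(np.float32));print("top",h,_,np.degrees(np.arctan2(h[1]-c[1],h[0]-c[0])))
m=near&(hsv[...,1]>160)&(hsv[...,0]>15)&(hsv[...,0]<32)&(P[...,2]>.078)&(P[...,2]<.09);q=P[m];print("bar",len(q),q.min(0),q.max(0),cv2.minAreaRect(q[:,:2].astype(np.float32)*1000))
E
```

```text
[ 0.68859952 -0.01362759  0.41846606] [-3.14153822e+00  2.90082498e-03  3.05476707e+00] [-0.05189052  0.67236701 -0.84254046]
rim (0.6474334597587585, -0.04256342723965645) 0.05679715424776077
top (0.6877045631408691, -0.012940263375639915) 0.010828797705471516 36.33795997055348
bar 951 [ 0.47092587 -0.04640565  0.07895898] [ 0.58362671 -0.01761186  0.08513849] ((527.095947265625, -31.94611167907715), (21.34822654724121, 111.84872436523438), 84.37337493896484)
```

View pics/w4.png

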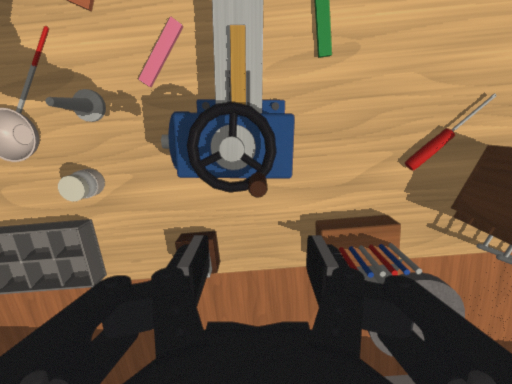

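The handle sits at 36.3°, released and matching the pull-up angle, and the bar hasn't been touched. Its tail is at about x_m = −0.177. I'll go behind it with the jaws closed.

>>> {"op": "drive_tool", "data": {
  "deltas": [
    [0,41.7,-5.2,0,0,0,0],
    [0,41.7,-5.2,0,0,0,0],
    [0,41.7,-5.2,0,0,0,0],
    [0,41.7,-5.3,0,0,0,0],
    [0,41.7,-5.3,0,0,0,0],
    [0,41.7,-5.3,0,0,0,0],
    [0,0,0,45,0,0,0],
    [0,0,0,45,0,0,0],
    [0,0,0,45,0,0,0],
    [0,0,0,45,0,0,0],
    [0,0,0,45,0,0,0],
    [0,0,0,40,0,0,0]
  ]
}}

```text
clock: 15.5
tcp_pos: [0.4326, -0.0226, 0.1479]
ee_rot: [3.141, -0.005, 3.055]
wrist_force: [1.5, -0.1, -0.7]
opening: -0.0003
```

>>> {"op": "drive_tool", "data": {
  "deltas": [
    [0,0,0,15,0,0,0],
    [0,0,0,0,0,0,0],
    [0,0,0,0,0,0,0],
    [0,0,0,0,0,0,0]
  ]
}}

```text
clock: 15.9
tcp_pos: [0.4366, -0.0233, 0.1382]
ee_rot: [-3.141, 0.002, 3.055]
wrist_force: [0.7, -0.2, 0.6]
opening: -0.0
```

```bash
python3 - <<'E'
from station import ctrl,cams
from h import *
s=ctrl.observe();print(s["tcp_pos"],s["wrist_force"],s["opening"])
g=cams.grab_frame("side");cv2.imwrite("pics/s5.png",cv2.resize(cv2.cvtColor(g["frame"],cv2.COLOR_RGB2BGR)[110:260,180:330],None,fx=4,fy=4,interpolation=cv2.INTER_CUBIC))
E
```

```text
[ 0.43659337 -0.02334997  0.13815235] [ 0.68250669 -0.16662592  0.58673442] -1.6797209710488407e-05
```

View pics/s5.png

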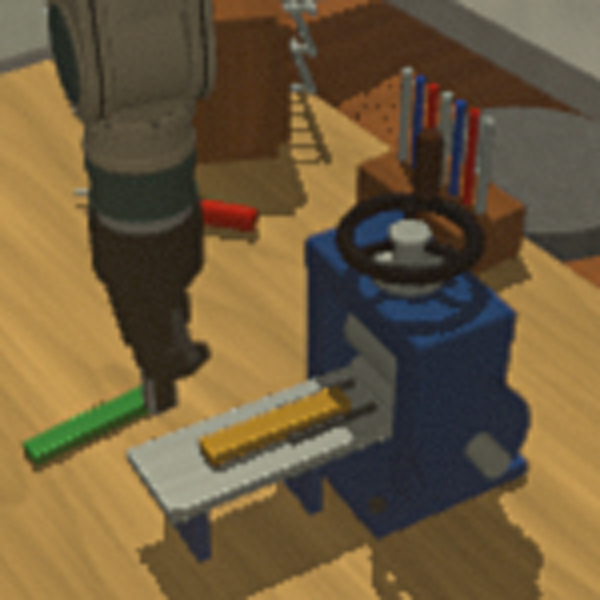

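The closed fingers hang in line behind the bar's tail, over the table. I'll lower to 4–5 mm above the table.

>>> {"op": "drive_tool", "data": {
  "deltas": [
    [0,0,0,30,0,0,0],
    [0,0,0,23,0,0,0],
    [0,0,0,9.5,0,0,0],
    [0,0,0,0,0,0,0],
    [0,0,0,0,0,0,0]
  ]
}}

```text
clock: 16.45
tcp_pos: [0.4369, -0.0234, 0.0759]
ee_rot: [-3.141, 0.002, 3.055]
wrist_force: [-1.0, -0.3, 0.2]
opening: -0.0003
```

>>> {"op": "drive_tool", "data": {
  "deltas": [
    [0,-4,0,0,0,0,0],
    [0,-4,0,0,0,0,0],
    [0,-3,0,0,0,0,0],
    [0,-3,0,0,0,0,0],
    [0,-3,0,0,0,0,0],
    [0,-3,0,0,0,0,0]
  ]
}}

```text
clock: 17.05
tcp_pos: [0.456, -0.025, 0.0748]
ee_rot: [3.142, -0.0, 3.055]
wrist_force: [-0.5, -0.6, -0.4]
opening: -0.0001
```

>>> {"op": "drive_tool", "data": {
  "deltas": [
    [0,-3,0,0,0,0,0],
    [0,-3,0,0,0,0,0],
    [0,-3,0,0,0,0,0]
  ]
}}

```text
clock: 17.35
tcp_pos: [0.4638, -0.0256, 0.0745]
ee_rot: [-3.142, -0.002, 3.055]
wrist_force: [-1.9, 0.3, 1.5]
opening: -0.0001
```

```bash
cat > look.py <<'E'
import sys
from station import ctrl,cams
from h import *
t=sys.argv[1]
s=ctrl.observe();print(s["tcp_pos"],s["wrist_force"])
g=cams.grab_frame("side");np.savez(f"s{t}.npz",**g);cv2.imwrite(f"pics/s{t}.png",cv2.resize(cv2.cvtColor(g["frame"],cv2.COLOR_RGB2BGR)[130:250,200:320],None,fx=5,fy=5,interpolation=cv2.INTER_CUBIC))
c=np.array([.6475,-.0425]);xm=np.array([.9959,-.0906])
m=np.zeros((384,512),bool);m[195:235,220:285]=1
P=pts(g);hsv=cv2.cvtColor(g["frame"],cv2.COLOR_RGB2HSV);m&=(hsv[...,1]>150)&(hsv[...,0]>15)&(hsv[...,0]<32)&(P[...,2]>.066)&(P[...,2]<.095)
q=(P[m][:,:2]-c)@xm;print("bar x_m range",np.percentile(q,[1,99]))
p=s["tcp_pos"][:2]-c;print("tcp x_m",p@xm,"y_m",p@np.array([.0906,.9959]))
E
python3 look.py 6
```

```text
[ 0.46381598 -0.0255809   0.07449473] [-1.92376223  0.26305697  1.45085001]
bar x_m range [-0.17486464 -0.0521471 ]
tcp x_m -0.18446378441947506 y_m 0.00020796135698654042
```

View pics/s6.png

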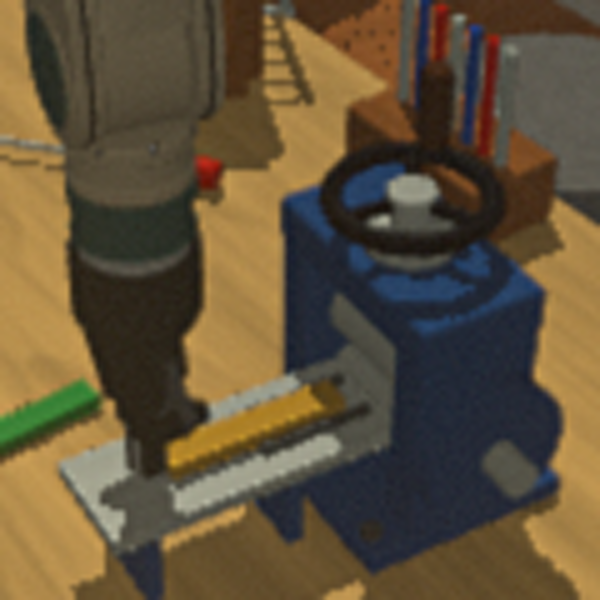

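The fingers are just touching the tail, with about 33 mm to go. I'll push gently.

>>> {"op": "drive_tool", "data": {
  "deltas": [
    [0,-3,0,0,0,0,0],
    [0,-3,0,0,0,0,0],
    [0,-3,0,0,0,0,0],
    [0,-3,0,0,0,0,0],
    [0,-3,0,0,0,0,0],
    [0,-3,0,0,0,0,0],
    [0,-2,0,0,0,0,0],
    [0,-2,0,0,0,0,0]
  ]
}}

```text
clock: 18.2
tcp_pos: [0.4868, -0.0277, 0.0748]
ee_rot: [3.142, -0.0, 3.055]
wrist_force: [-1.7, 0.0, 0.8]
opening: -0.0
```

```bash
python3 look.py 7
```

```text
[ 0.4867618  -0.02765309  0.07481729] [-1.6513095   0.01448112  0.75506618]
bar x_m range [-0.14948496 -0.0299205 ]
tcp x_m -0.16142430795481713 y_m 0.00022315696548769824
```

View pics/s7.png

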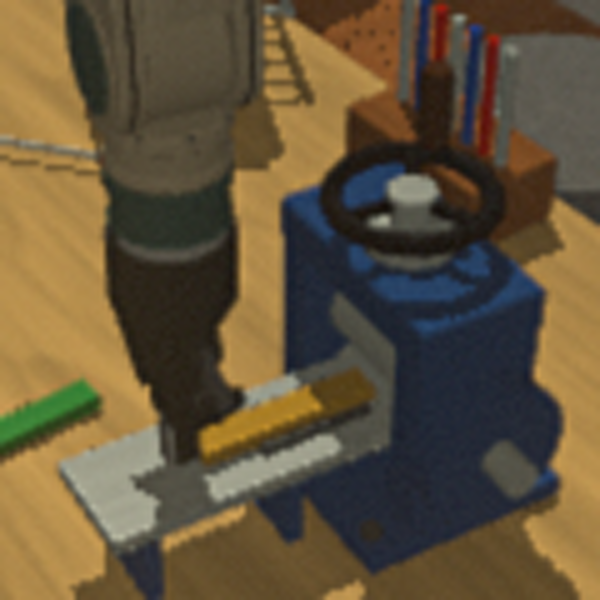

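>>> {"op": "drive_tool", "data": {
  "deltas": [
    [0,-1.5,0,0,0,0,0],
    [0,-1.5,0,0,0,0,0],
    [0,-1.5,0,0,0,0,0],
    [0,-1.5,0,0,0,0,0]
  ]
}}

```text
clock: 18.65
tcp_pos: [0.4927, -0.0282, 0.0749]
ee_rot: [-3.142, -0.0, 3.055]
wrist_force: [-2.2, 0.7, 2.1]
opening: 0.0
```

>>> {"op": "drive_tool", "data": {
  "deltas": [
    [0,-1,0,0,0,0,0]
  ]
}}

```text
clock: 18.75
tcp_pos: [0.4938, -0.0283, 0.0749]
ee_rot: [-3.142, 0.0, 3.055]
wrist_force: [-1.7, 0.1, 2.1]
opening: -0.0
```

>>> {"op": "drive_tool", "data": {
  "deltas": [
    [0,-1,0,0,0,0,0]
  ]
}}

```text
clock: 18.85
tcp_pos: [0.4946, -0.0283, 0.0749]
ee_rot: [-3.142, -0.0, 3.055]
wrist_force: [-2.9, 0.4, 2.3]
opening: -0.0005
```

>>> {"op": "drive_tool", "data": {
  "deltas": [
    [0,-0.8,0,0,0,0,0]
  ]
}}

```text
clock: 18.95
tcp_pos: [0.4954, -0.0284, 0.0749]
ee_rot: [-3.142, -0.0, 3.055]
wrist_force: [-2.8, 0.3, 2.3]
opening: 0.0002
```

>>> {"op": "drive_tool", "data": {
  "deltas": [
    [0,-0.8,0,0,0,0,0]
  ]
}}

```text
clock: 19.05
tcp_pos: [0.4962, -0.0284, 0.0748]
ee_rot: [3.142, -0.0, 3.055]
wrist_force: [-2.3, 0.3, 1.4]
opening: -0.0001
```

>>> {"op": "drive_tool", "data": {
  "deltas": [
    [0,-0.8,0,0,0,0,0]
  ]
}}

```text
clock: 19.15
tcp_pos: [0.497, -0.0285, 0.0748]
ee_rot: [-3.142, -0.0, 3.055]
wrist_force: [-2.3, 0.8, 2.2]
opening: -0.0001
```

>>> {"op": "drive_tool", "data": {
  "deltas": [
    [0,-0.8,0,0,0,0,0]
  ]
}}

```text
clock: 19.25
tcp_pos: [0.4973, -0.0285, 0.0747]
ee_rot: [-3.142, -0.001, 3.055]
wrist_force: [-3.9, 0.3, 4.1]
opening: 0.0002
```

>>> {"op": "drive_tool", "data": {
  "deltas": [
    [0,-0.5,0,0,0,0,0]
  ]
}}

```text
clock: 19.35
tcp_pos: [0.4974, -0.0286, 0.0746]
ee_rot: [-3.142, -0.002, 3.055]
wrist_force: [-5.8, -0.3, 4.2]
opening: 0.0001
```

>>> {"op": "drive_tool", "data": {
  "deltas": [
    [0,-0.5,0,0,0,0,0]
  ]
}}

```text
clock: 19.45
tcp_pos: [0.4974, -0.0285, 0.0745]
ee_rot: [-3.142, -0.003, 3.055]
wrist_force: [-6.5, 0.5, 5.0]
opening: -0.0002
```

```bash
python3 look.py 8
```

```text
[ 0.49742255 -0.02853471  0.07454485] [-6.52964739  0.48669009  5.04509705]
bar x_m range [-0.13895539 -0.01929674]
tcp x_m -0.15072738356764973 y_m 0.0003110119693678356
```

View pics/s8.png

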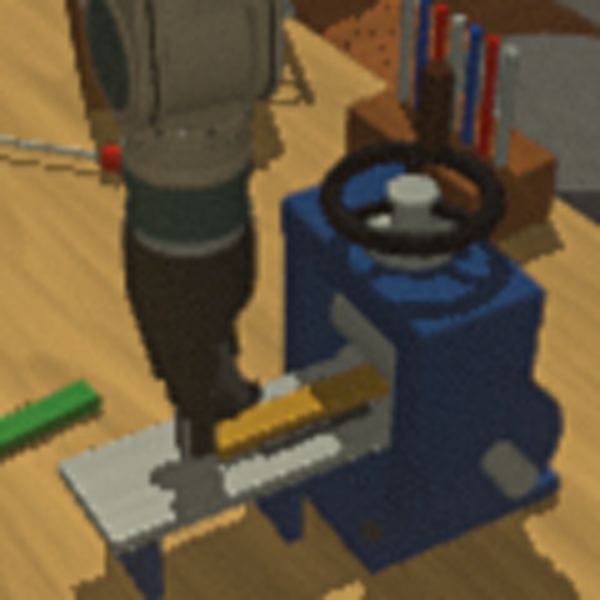

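The bar is butted: the TCP has stalled at x_m = −0.151, as predicted, with about 4–5 N over the sliding friction. I'll back off slowly and rise.

>>> {"op": "drive_tool", "data": {
  "deltas": [
    [0,1,0,0,0,0,0],
    [0,1.5,0,0,0,0,0],
    [0,3,0,0,0,0,0],
    [0,10,0,0,0,0,0],
    [0,15,0,0,0,0,0],
    [0,10,0,-10,0,0,0],
    [0,0,0,-40,0,0,0],
    [0,0,0,-40,0,0,0],
    [0,0,0,-40,0,0,0],
    [0,0,0,-30,0,0,0],
    [0,0,0,0,0,0,0],
    [0,0,0,0,0,0,0]
  ]
}}

```text
clock: 20.7
tcp_pos: [0.4589, -0.0253, 0.2362]
ee_rot: [-3.141, 0.003, 3.055]
wrist_force: [0.4, -0.8, -0.6]
opening: 0.0002
```

```bash
python3 look.py 9; python3 - <<'E'
from station import ctrl,cams
from h import *
from scipy.spatial.transform import Rotation as R
a,b=load("side0.npz"),load("s9.npz")
d=np.abs(a["frame"].astype(int)-b["frame"]).max(-1)
print("side diff px boxes")
n,l,st,c=cv2.connectedComponentsWithStats(cv2.morphologyEx((d>45).astype(np.uint8),cv2.MORPH_OPEN,np.ones((3,3))))
for s in st[1:]:
    if s[4]>25: print(s)
hsv=cv2.cvtColor(b["frame"],cv2.COLOR_RGB2HSV);P=pts(b)
m=np.zeros((384,512),bool);m[195:235,220:285]=1
m&=(hsv[...,1]>150)&(hsv[...,0]>15)&(hsv[...,0]<32)&(P[...,2]>.0795)&(P[...,2]<.095)
print(cv2.minAreaRect(P[m][:,:2].astype(np.float32)*1000))
E
```

```text
[ 0.45894822 -0.02529858  0.2362166 ] [ 0.43820003 -0.7723644  -0.59747311]
bar x_m range [-0.13923624 -0.01989853]
tcp x_m -0.18933716744173365 y_m 4.8106061040908164e-05
side diff px boxes
[ 106    0   70   20 1057]
[180   0  34  10 258]
[ 112   11  130   97 3599]
[213  61  28  46 481]
[214 108  22   9  94]
[206 111  29  73 603]
[264 147   7  17  97]
[285 146   4   7  28]
[221 151  12   7  60]
[   0  166   95  103 3751]
[230 216  14  12 119]
[  0 254   8  31 193]
[ 46 264  11   9  72]
[ 28 272  15  23 140]
[ 201  280   78  104 3606]
[  8 282  22  17 215]
[ 92 335  15  49 465]
[  0 345  21  39 577]
((568.0863647460938, -37.23468017578125), (26.47597312927246, 120.80775451660156), 86.9948959350586)
```

View pics/s9.png

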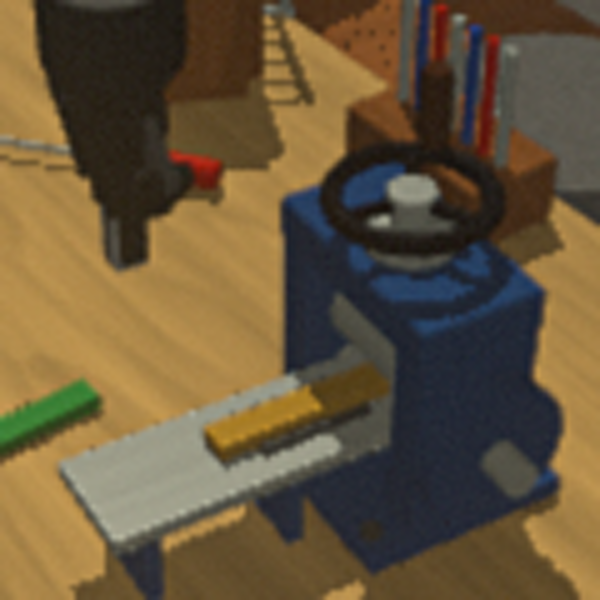

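The bar lies butted, straight and at rest. The handle is free and the arm is clear of everything.

```bash
python3 -c "
from station import ticket,ctrl
print(ctrl.observe()['clock']);print(ticket.close_job())"
```

```text
20.75
the job is handed in; nothing more can be done
None
```

I lowered the upper roll by one screw turn, slid the brass bar up against it and handed the job in at 20.75 s; no verdict was reported.

- **Roll:** I turned the handle clockwise through about 84° of lost motion until the wheel began to pull at a wheel angle of about 37°. The resistance rose from about 1.5 N to 10 N there. I then turned one full turn, until the loaded hand stood at 35.9°, the same reading as just after the pull started.
- **Release:** I took the load off backwards into the lost motion and let go. The wrist camera then showed the handle at 36.3°. The exact start of the pull is known only to within a few degrees, and at worst the turn is about 8° long, inside the 18° allowed. I had no direct reading of the roll's height.
- **Bar:** I pushed its tail with closed fingers in small steps until it stopped, at about 6.5 N on the wrist including sliding friction. After I backed off and rose, it had not moved. Its tail was at −139 mm in the mill's frame, which puts the nose at about −14.5 mm. The expected contact is −16 mm, so the two agree within the 2 mm camera accuracy.
- **Straightness:** The bar looks straight between the guides. The side-view fit put it within about 2–3° of the mill axis, against an allowed 0.12 rad (7°).
- **Other things on the bench:** I saw no bystander moved. My before-and-after comparison of the side view showed several large changed areas. I took these for the arm and its shadow and did not check them object by object.

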